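# Stopper the flasks from the foam case

## Task

Open the stopper case wide, work one green stopper out of its tight foam for each flask on the bench - twist it gently to and fro as you pull, so that the case stays down on the bench - and seat it fully in the flask's neck, flange on the rim, with the flask standing upright. Leave the spare stoppers pressed in the foam, then shut the case lid again. The timer, pipette and marker stay where they are.

Things in the scene. Friction and masses are not known exactly. Their poses are not given: they have to be found in the camera images.
- case: Stopper case: loose grey moulded box, 172 (x) by 182 (y) mm, base 46 mm high (88 with lid shut), about 1.6 kg in all, flat on the bench. Origin: centre of its underside; z up, x toward the hinge (away from the robot), y left. Dark foam fills it to 42 mm; four cutouts 26 mm deep at x = +-35, y = +-38 mm hold a stopper each. Pulled off-centre, one side lifts at 9 to 12 N.
- case_foam (a point): Centre of the foam's top, 42 mm above the bench. Springy lips at the -x and +x sides of a cutout pinch the plug (about 14 N each) until its foot is out, 26 mm up. A straight pull takes 14 to 19 N and lifts the case; while a stopper is twisted to and fro on its own axis (some 0.35 rad each way, rising about 1.5 mm a twist) friction works against the twist and it rises with a few N.
- lid (a joint): Lid of the case, hinged on the far (+x) rim: 0 = shut, grows as it opens, 1.95 rad = stop (leaning back past upright). The stiff hinge stays at any angle; about 2 N at the tongue moves it. Starts shut or a crack open (up to 0.1 rad).
- lid_tongue (a point): Grip point on the lid's dark pull tongue, a bar 20 mm wide (along the hinge), 14 thick, standing 40 out from the lid's front wall; the point is 26 out, mid-section. With the lid shut it lies 198 mm nearer the robot than the hinge and 13 above it; at 1.57 rad the tongue points up. Pinched by its side faces (along the case's y) it turns between the fingers, so the hand may stay pointing down.
- lid_hinge (a point): Middle of the lid's hinge line, at the far top edge of the case base, 46 mm above the bench, 86 mm from the case's centre; the line runs along the case's y. Fixed to the case.
- stopper1: Green tapered plastic stopper, 30 g, 56 mm tall, round: a plug 28 mm long, 21 mm across at the foot and 23 mm at the top; then a flange 33 mm across and 4 mm thick; then a fluted round grip 24 mm across and 24 mm tall. Origin: centre of the foot, z up through the grip (so the grip runs from 32 to 56 mm). Starts upright in the foam at x = -35, y = 38 mm of the case, foot 16 mm above the bench, flange 2 mm clear of the foam, grip protruding.
- stopper1_flange (a point): Centre of the underside of stopper1's flange, 28 mm above its foot: this rests on the flask's rim when the stopper is fully in.
- stopper2: Green tapered plastic stopper, 30 g, 56 mm tall, round: a plug 28 mm long, 21 mm across at the foot and 23 mm at the top; then a flange 33 mm across and 4 mm thick; then a fluted round grip 24 mm across and 24 mm tall. Origin: centre of the foot, z up through the grip (so the grip runs from 32 to 56 mm). Starts upright in the foam at x = -35, y = -38 mm of the case, foot 16 mm above the bench, flange 2 mm clear of the foam, grip protruding.
- stopper2_flange (a point): Centre of the underside of stopper2's flange, 28 mm above its foot: this rests on the flask's rim when the stopper is fully in.
- stopper3: Green tapered plastic stopper, 30 g, 56 mm tall, round: a plug 28 mm long, 21 mm across at the foot and 23 mm at the top; then a flange 33 mm across and 4 mm thick; then a fluted round grip 24 mm across and 24 mm tall. Origin: centre of the foot, z up through the grip (so the grip runs from 32 to 56 mm). Starts upright in the foam at x = 35, y = 38 mm of the case, foot 16 mm above the bench, flange 2 mm clear of the foam, grip protruding.
- stopper3_flange (a point): Centre of the underside of stopper3's flange, 28 mm above its foot: this rests on the flask's rim when the stopper is fully in.
- stopper4: Green tapered plastic stopper, 30 g, 56 mm tall, round: a plug 28 mm long, 21 mm across at the foot and 23 mm at the top; then a flange 33 mm across and 4 mm thick; then a fluted round grip 24 mm across and 24 mm tall. Origin: centre of the foot, z up through the grip (so the grip runs from 32 to 56 mm). Starts upright in the foam at x = 35, y = -38 mm of the case, foot 16 mm above the bench, flange 2 mm clear of the foam, grip protruding.
- stopper4_flange (a point): Centre of the underside of stopper4's flange, 28 mm above its foot: this rests on the flask's rim when the stopper is fully in.
- flask1: Dark amber glass conical flask, loose, about 170 g, 112 mm tall, 71 mm across the base, with a neck 36 mm across at the rim (a small white patch on its side). Origin: centre of the base, z up. May be absent (None) in a start.
- flask1_mouth (a point): Centre of the open mouth of flask1, level with the rim, 112 mm above its base. The neck is open inside 27 mm across at the rim and 25 mm at the bottom, 40 mm deep: about 2 mm of play round the top of a seated plug.
- flask2: Dark amber glass conical flask, loose, about 170 g, 112 mm tall, 71 mm across the base, with a neck 36 mm across at the rim (a small white patch on its side). Origin: centre of the base, z up. May be absent (None) in a start.
- flask2_mouth (a point): Centre of the open mouth of flask2, level with the rim, 112 mm above its base. The neck is open inside 27 mm across at the rim and 25 mm at the bottom, 40 mm deep: about 2 mm of play round the top of a seated plug.
- flask3: Dark amber glass conical flask, loose, about 170 g, 112 mm tall, 71 mm across the base, with a neck 36 mm across at the rim (a small white patch on its side). Origin: centre of the base, z up. May be absent (None) in a start.
- flask3_mouth (a point): Centre of the open mouth of flask3, level with the rim, 112 mm above its base. The neck is open inside 27 mm across at the rim and 25 mm at the bottom, 40 mm deep: about 2 mm of play round the top of a seated plug.
- flask4: Dark amber glass conical flask, loose, about 170 g, 112 mm tall, 71 mm across the base, with a neck 36 mm across at the rim (a small white patch on its side). Origin: centre of the base, z up. May be absent (None) in a start.
- flask4_mouth (a point): Centre of the open mouth of flask4, level with the rim, 112 mm above its base. The neck is open inside 27 mm across at the rim and 25 mm at the bottom, 40 mm deep: about 2 mm of play round the top of a seated plug.
- timer: White countdown timer, 66x66x19 mm, bystander. Origin: centre of underside.
- pipette: Grey and white pipette lying on its side, 58x242x30 mm, bystander. Origin: centre of underside.
- marker_2: Marker pen, 135 mm long, 13 mm thick, bystander. Origin: centre of underside.
Things that resemble listed ones, but are neither listed nor needed, are in the scene too. What is shaped like the flask3 but turquoise is not meant. What is shaped like the flask1 but purple is not meant.

How it is judged:
On the way, in this order (a step that is already met when the one before it is completed fails the run):
1. the case lid is opened wide (value of joint lid above 1.2 rad), for 0.2 s.
2. every flask on the bench has a stopper seated in its neck, while the case is still open (distance between any of stopper1_flange, stopper2_flange, stopper3_flange, stopper4_flange and flask1_mouth below 0.005 m and angle between each of flask1, flask2, flask3, flask4's own z axis and vertical below 0.08 rad and distance between any of stopper1_flange, stopper2_flange, stopper3_flange, stopper4_flange and flask2_mouth below 0.005 m and distance between any of stopper1_flange, stopper2_flange, stopper3_flange, stopper4_flange and flask3_mouth below 0.005 m and distance between any of stopper1_flange, stopper2_flange, stopper3_flange, stopper4_flange and flask4_mouth below 0.005 m and value of joint lid above 0.5 rad), for 0.2 s.
At the end, for the whole second after the job is handed in: Every flask on the bench stands upright (within 0.08 rad) and at rest with a stopper in its neck, the flange's underside within 5 mm of the mouth's centre; every other stopper is still pressed in the case's foam (no more than 5 mm up); the lid is shut (under 0.06 rad) and the case stands flat (distance between any of stopper1_flange, stopper2_flange, stopper3_flange, stopper4_flange and flask1_mouth below 0.005 m and angle between each of flask1, flask2, flask3, flask4's own z axis and vertical below 0.08 rad and distance between any of stopper1_flange, stopper2_flange, stopper3_flange, stopper4_flange and flask2_mouth below 0.005 m and distance between any of stopper1_flange, stopper2_flange, stopper3_flange, stopper4_flange and flask3_mouth below 0.005 m and distance between any of stopper1_flange, stopper2_flange, stopper3_flange, stopper4_flange and flask4_mouth below 0.005 m and ((z of stopper1 in the frame of case below 0.021 m and horizontal distance between stopper1 and case below 0.06 m) or distance between stopper1_flange and flask1_mouth below 0.005 m or distance between stopper1_flange and flask2_mouth below 0.005 m or distance between stopper1_flange and flask3_mouth below 0.005 m or distance between stopper1_flange and flask4_mouth below 0.005 m) and ((z of stopper2 in the frame of case below 0.021 m and horizontal distance between stopper2 and case below 0.06 m) or distance between stopper2_flange and flask1_mouth below 0.005 m or distance between stopper2_flange and flask2_mouth below 0.005 m or distance between stopper2_flange and flask3_mouth below 0.005 m or distance between stopper2_flange and flask4_mouth below 0.005 m) and ((z of stopper3 in the frame of case below 0.021 m and horizontal distance between stopper3 and case below 0.06 m) or distance between stopper3_flange and flask1_mouth below 0.005 m or distance between stopper3_flange and flask2_mouth below 0.005 m or distance between stopper3_flange and flask3_mouth below 0.005 m or distance between stopper3_flange and flask4_mouth below 0.005 m) and ((z of stopper4 in the frame of case below 0.021 m and horizontal distance between stopper4 and case below 0.06 m) or distance between stopper4_flange and flask1_mouth below 0.005 m or distance between stopper4_flange and flask2_mouth below 0.005 m or distance between stopper4_flange and flask3_mouth below 0.005 m or distance between stopper4_flange and flask4_mouth below 0.005 m) and value of joint lid below 0.06 rad and angle between case's own z axis and vertical below 0.04 rad and linear speed of each of flask1, flask2, flask3, flask4 below 0.02 m/s); the robot touches nothing.
It fails at once if the case is lifted or tipped up (its centre more than 12 mm off the bench, or tilted more than 0.1 rad) (height (world z) of case above 0.012 m or angle between case's own z axis and vertical above 0.1 rad).
It fails at once if a bystander (timer, pipette, marker) is pushed more than 40 mm from its place (distance of any of timer, pipette, marker_2 from where it was at the start of the episode above 0.04 m).
Of flask1, flask2, flask3, flask4 only 2 to 4 are there at a start; the rules pass over those that are not, and their reading is None.
At some moment in a run one of flask1, flask2, flask3, flask4 may be knocked a few centimetres aside while the robot is not near it.
It also fails if it takes over 210 s, if anything falls off the work surface, if the arm or the gripper's body presses on something with over 40 N, if the wrist force passes 120 N, or if a joint passes its speed limit or range.

## Robot

A 6-joint arm with a two-finger parallel gripper is mounted at the origin on a cart in front of the work surface, level with it; the furniture and walls round the work are solid. World frame = base frame: x ahead of the robot, y to its left, z up, the work surface at z = 0. Lengths are in m, angles in rad, forces in N, time in s.
With the tool pointing down it reaches from about 0.275 to 0.825 m from the base axis. Payload 4.9 kg.
Tool frame: the origin (TCP) lies midway between the tips of the shut fingers; the grasp point (between the pads) lies 19 mm behind it (grip_point_offset is the distance from the TCP to the grasp point, in m); z points along the fingers, x is the direction in which the jaws open and shut, and the axes are right-handed (so a half turn about z gives the same grasp; the last joint's range is limited). The gripper opens to 85 mm and grips with 20 to 120 N. Pads are 22 mm wide; open, the fingers measure 114 mm over their backs; the gripper's body (76 mm by 85 mm) begins 54 mm behind the grasp point. The pads swing forward as they close: fully open they stand 13 mm farther back than shut.
Start: joints at [1.105, 0.326, -0.193, 1.052, 0, 1.437], TCP at [0.179, 0.52, 0.231] pointing down, gripper open.
Joint ranges: [-2.65, 2.65], [-0.97, 1.79], [-1.3, 1.35], [-1.93, 2.1], [-1.47, 1.37], [-3.14, 3.14]. Speed limits (rad/s): [2.57, 2.57, 3.14, 3.14, 3.14, 3.14].

## Interface

Orientations are given as a rotation vector (axis times angle).
In Python, from cell import * gives the robot as it stands. Calls block until the motion is done:
- movep(position, orientation): joint-space move of the TCP to a pose.
- move_l(position, velocity=0.15, rot=None, until_force=None): straight line of the TCP; rot=None keeps the orientation; velocity is the mean speed in m/s. With until_force (N) it stops when the force on the tool has changed by that much, and returns True; else False.
- set_joints(angles): joint-space move.
- let_go() and grab(newtons=None): open the fingers fully, or close them until they stop; newtons is the grip in N (None keeps the last).
- sleep(seconds).
- ik(position, orientation): joint angles nearest the present ones, or None.
- get_state(): the state.
- grab_frame(name): name is "scene" or "top"; returns a dict with "img" (480x640x3 uint8, red, green, blue), "fx", "fy", "cx", "cy" (pixels), "k1" (the pictures are not rectified: a ray, as slopes to the right and down, at radius r is drawn at 1 + k1 r^2 times it, then the intrinsics apply), "cam_to_world" (4x4, takes a point from camera to world coordinates). Camera axes: x right, y down, z forward; pixel columns grow to the right and rows downward; lengths in m; the calibration is good to about 2 mm. A picture is of the moment at which its call begins. There is no depth.
A pose or a line that the arm cannot do raises MotionError and nothing moves.
- sign_off(): hands the job in, once; it reports no verdict.
Trained networks look in the newest picture that a camera, given by its name, has taken for a name from the list of things; names that differ only in an ending like _2 or _b are one class to them, and where a whole thing is asked for, a point or a joint stands for the part that bears it (a point fixed in the world has none). Each returns a list of dicts, best first, with "score" (0 to 1); they miss things now and then, are a little off and sometimes report something else, mostly with a low value. They report only what shows in the picture. A call takes as long as a camera call. They do not tell look-alikes from the thing itself.
- spot_in(camera, name): "centre" ([column, row] in pixels, amid what is visible of it).
- silhouettes(camera, name): "mask" (480x640 bool, what is visible of it) and "centre" ([column, row] in pixels, amid what is visible of it).
- tip_of(camera, name): "centre" ([column, row] in pixels: a listed point, or the origin of a listed thing).
The state is a dict: "clock": time; "q": joint angles; "joint_velocities": joint speeds; "tau": joint torques, N m; "position": TCP position; "eef_rot": TCP orientation; "contact_force": force on the tool from outside, world axes, zero at the start; "wrist_torque": the same for the moment, N m; "finger_gap": opening from 0.0 (shut) to 1.0 (fully open).
Only numpy, scipy, OpenCV 4.12 (cv2) and the standard library are available. Lean on these libraries where they do the work, as an engineer would, in place of code of your own. Each camera call takes 0.05 s, during which the arm holds its last target. There are 200 camera calls.

## Working session

There is one attempt and no reset: what is moved stays moved. The work goes in short steps, each a Python script; the robot and the scene stay as the last script left them, time stands still between calls to the robot, and variables do not carry over. Pictures are saved under pics/ and viewed, about 12 in all and at most 16, crops included, and the job is handed in when it is done.

```bash
mkdir -p pics
cat > h.py <<'E'
from cell import *
import numpy as np, cv2
from scipy.spatial.transform import Rotation as R
def save(cam,name,f=None):
    f=f or grab_frame(cam); cv2.imwrite('pics/'+name,f['img'][:,:,::-1]); return f
def ray(f,px):
    K=np.array([[f['fx'],0,f['cx']],[0,f['fy'],f['cy']],[0,0,1]])
    u=((px[0]-f['cx'])/f['fx'],(px[1]-f['cy'])/f['fy'])
    # invert radial
    x=np.array(u)
    for _ in range(30): x=np.array(u)/(1+f['k1']*(x@x))
    T=np.array(f['cam_to_world']); return T[:3,3],T[:3,:3]@np.array([x[0],x[1],1])
def at_z(f,px,z):
    o,d=ray(f,px); return o+d*(z-o[2])/d[2]
def proj(f,P):
    T=np.array(f['cam_to_world']); c=T[:3,:3].T@(np.array(P)-T[:3,3]); x=c[:2]/c[2]
    x=x*(1+f['k1']*(x@x)); return np.array([f['fx']*x[0]+f['cx'],f['fy']*x[1]+f['cy']])
E
cat > a.py <<'E'
from h import *
fs={c:save(c,c+'0.png') for c in('scene','top')}
for c,f in fs.items():
    T=np.array(f['cam_to_world']); print(c,T[:3,3].round(3),T[:3,2].round(3),f['fx'],f['k1'])
Z={'flask1_mouth':.112,'flask1':0,'case':0,'case_foam':.042,'lid_tongue':.059,'lid_hinge':.046,'timer':0,'pipette':0,'marker_2':0}
for n,z in Z.items():
    for c,f in fs.items():
        for d in tip_of(c,n):
            if d['score']>.2: print(n,c,np.round(d['centre'],1),round(d['score'],2),at_z(f,d['centre'],z).round(3)[:2])
s=get_state();print(s['clock'],s['eef_rot'],s['finger_gap'])
E
python3 a.py
```

```text
scene [ 0.14  -0.781  1.204] [ 0.288  0.549 -0.785] 555.4551524751928 -0.017984508490973303
top [0.202 0.005 1.708] [ 0.218 -0.001 -0.976] 621.2343676372192 0.025466891027010764
flask1_mouth scene [276.  229.3] 0.85 [0.465 0.057]
flask1_mouth scene [214.3 147. ] 0.7 [0.43  0.414]
flask1_mouth top [303.1 266.8] 0.85 [0.465 0.043]
flask1_mouth top [170.8 283.4] 0.72 [0.418 0.384]
flask1_mouth top [481.4 291.5] 0.38 [ 0.407 -0.417]
flask1 scene [282.6 193.1] 0.87 [0.572 0.26 ]
flask1 scene [334.4 250.8] 0.87 [0.61  0.004]
flask1 scene [306.4 219.8] 0.86 [0.59  0.137]
flask1 scene [219.8 177.8] 0.85 [0.428 0.401]
flask1 scene [279.3 257.8] 0.82 [0.465 0.048]
flask1 scene [238.5 210.2] 0.75 [0.43  0.255]
flask1 top [276.6 229.4] 0.87 [0.59  0.123]
flask1 top [177.9 284.5] 0.86 [0.431 0.39 ]
flask1 top [320.9 220.5] 0.85 [ 0.617 -0.002]
flask1 top [231.6 281.4] 0.75 [0.441 0.243]
flask1 top [232.3 239.2] 0.75 [0.56  0.246]
flask1 top [303.1 273. ] 0.73 [0.466 0.046]
case scene [335.8 312.4] 0.7 [ 0.522 -0.169]
case top [387.  256.4] 0.93 [ 0.516 -0.188]
case top [276.1 232.9] 0.74 [0.58  0.124]
case top [318.1 185.3] 0.32 [0.721 0.007]
case_foam scene [351.1 424. ] 0.7 [ 0.41  -0.446]
case_foam top [384.9 290.7] 0.46 [ 0.414 -0.176]
lid_tongue scene [293.9 318.5] 0.85 [ 0.407 -0.17 ]
lid_tongue top [384.9 292.1] 0.76 [ 0.409 -0.174]
lid_hinge scene [373.8 289.5] 0.89 [ 0.623 -0.176]
timer scene [264.9 153.3] 0.59 [0.593 0.44 ]
timer top [164.8 229.1] 0.84 [0.587 0.437]
pipette scene [349.5 423.4] 0.57 [ 0.417 -0.431]
pipette top [478.6 289.7] 0.64 [ 0.426 -0.439]
marker_2 scene [371.4 232.7] 0.43 [0.732 0.014]
marker_2 top [316.4 185.5] 0.66 [0.72  0.012]
marker_2 top [384.5 292.5] 0.59 [ 0.415 -0.179]
1.0 [ 2.55772858e+00  1.82415256e+00 -9.32577564e-06] 1.0020746988513145
```

View pics/scene0.png

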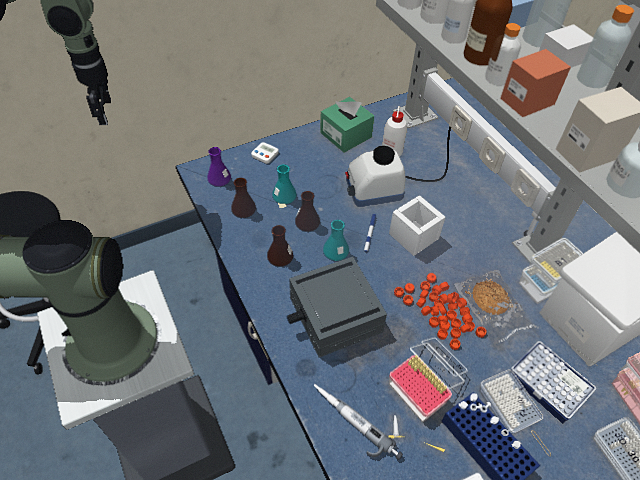

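View pics/top0.png

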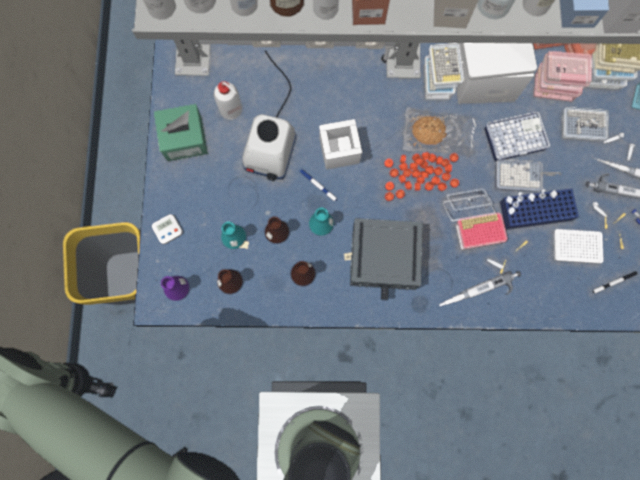

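Amber flasks are at scene (242,198), (307,211) and (280,245), which are top (230,281), (276,230) and (303,273). Look-alikes are purple at scene (218,167), and turquoise at (284,185) and (337,240). I choose the three dark amber ones. The case is at scene (338,305) with its tongue at (294,318). Next comes one close crop as a check, plus the masks.

```bash
cat > b.py <<'E'
from h import *
fs={c:grab_frame(c) for c in('scene','top')}
a=cv2.resize(fs['scene']['img'][140:360,190:400],None,fx=2.6,fy=2.6,interpolation=3)[:,:,::-1]
cv2.imwrite('pics/crop1.png',a)
for c,f in fs.items():
    for d in silhouettes(c,'flask1'):
        m=d['mask']; 
        if d['score']>.3: print(c,np.round(d['centre']),round(d['score'],2),m.sum(),'rgb',np.median(f['img'][m],0))
    for d in silhouettes(c,'case')[:2]:
        m=d['mask'].astype(np.uint8); r=cv2.minAreaRect(cv2.findNonZero(m)); print('case',c,d['score'],m.sum(),r)
        if c=='top':
            mo=cv2.morphologyEx(m,cv2.MORPH_OPEN,np.ones((21,21)));mo=cv2.findNonZero(mo)
            r=cv2.minAreaRect(mo); print('opened',r,[at_z(f,p,.088).round(4)[:2] for p in cv2.boxPoints(r)])
    for n,z in (('lid_tongue',.059),('lid_hinge',.046)):
        for d in tip_of(c,n)[:1]: print(n,c,d['score'],at_z(f,d['centre'],z).round(4))
E
python3 b.py
```

```text
scene [242. 201.] 0.9 651 rgb [50. 38. 39.]
scene [284. 187.] 0.89 622 rgb [ 33. 101. 104.]
scene [217. 171.] 0.83 646 rgb [67. 33. 96.]
scene [334. 247.] 0.78 688 rgb [ 41. 104. 108.]
scene [306. 216.] 0.61 674 rgb [52. 43. 46.]
case scene 0.69 6495 ((332.43701171875, 306.4444885253906), (84.95944213867188, 93.6507568359375), 67.93209838867188)
lid_tongue scene 0.81 [ 0.4063 -0.1639  0.059 ]
lid_hinge scene 0.91 [ 0.6149 -0.1794  0.046 ]
top [233. 239.] 0.88 503 rgb [ 53. 121. 124.]
top [230. 281.] 0.82 511 rgb [61. 42. 40.]
top [276. 231.] 0.78 482 rgb [62. 44. 40.]
top [319. 221.] 0.71 503 rgb [ 54. 124. 128.]
top [302. 270.] 0.61 495 rgb [66. 44. 40.]
case top 0.56 4922 ((386.54144287109375, 259.71270751953125), (71.58513641357422, 80.7303695678711), 3.012787342071533)
opened ((386.5, 253.5), (69.0, 71.0), 90.0) [array([ 0.6007, -0.0824]), array([ 0.6029, -0.2729]), array([ 0.4169, -0.2682]), array([ 0.4146, -0.0824])]
lid_tongue top 0.82 [ 0.4101 -0.1712  0.059 ]
lid_hinge top 0.34 [ 0.4094 -0.1747  0.046 ]
```

View pics/crop1.png

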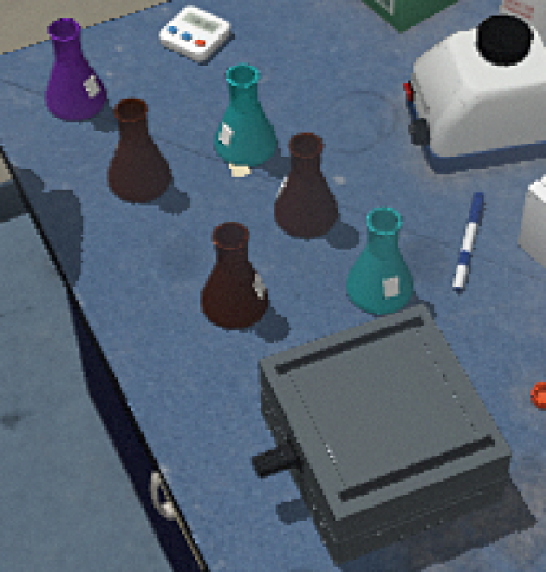

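The three dark bottles in the crop are clearly amber: mouths at scene (240,181), (308,195) and (279,230). Purple and turquoise are rejected. The case tongue is at about (0.409,-0.171). Now I'll open the lid.

```bash
cat >> h.py <<'E'
def down(ang):
    "tool pointing down, jaw axis at world angle ang; nearest equivalent half turn, range-checked"
    x=np.array([np.cos(ang),np.sin(ang),0]); z=np.array([0,0,-1.]); return R.from_matrix(np.c_[x,np.cross(z,x),z]).as_rotvec()
def best(pos,ang,lim=2.6):
    "pick half turn whose last joint stays well inside range"
    c=[]
    for k in(-1,0,1):
        q=ik(pos,down(ang+k*np.pi))
        if q is not None: c.append((abs(q[5]),ang+k*np.pi))
    return down(min(c)[1]),min(c)[1]
def F(): return np.round(get_state()['contact_force'],1)
def tongue(hinge,yaw,th):
    xa=np.array([np.cos(yaw),np.sin(yaw),0]);
    return hinge+xa*(-.198*np.cos(th)+.013*np.sin(th))+np.array([0,0,.198*np.sin(th)+.013*np.cos(th)])
G=np.array([0,0,-.019])
E
cat > c.py <<'E'
from h import *
yaw=-.05; T=np.array([.409,-.171,.064]); hinge=np.array([T[0]+.200*np.cos(yaw),T[1]+.2*np.sin(yaw),.046])
rot,_=best([.409,-.171,.2],yaw+np.pi/2)
movep([.409,-.171,.22],rot); print(get_state()['q'])
print(move_l([.409,-.171,.045],.12,until_force=8), get_state()['position'],F())
grab(40); sleep(.2); s=get_state(); print('gap',s['finger_gap'],F())
p0=np.array(s['position'])
for th in np.arange(.15,1.8,.15):
    p=tongue(hinge,yaw,th)+G
    try: move_l(p,.12)
    except Exception as e: print(th,e);break
    s=get_state(); print(round(th,2),np.round(np.array(s['position'])-p,4),F(),round(s['finger_gap'],3))
for c in('scene','top'): f=save(c,c+'1.png')
print(get_state()['clock'])
E
python3 c.py
```

```text
[-5.61701803e-01  1.37740419e-01 -4.70651592e-01  9.62372248e-01
  1.95626307e-04 -5.12686977e-01]
False [ 0.40947742 -0.17128262  0.04551196] [-0.2 -0.3 -0.2]
gap 0.22305170889645884 [-0.4  0.9  1.1]
0.15 [-0.0016  0.0002 -0.0003] [-5.2 -0.2  0.4] 0.223
0.3 [-0.0005  0.0002 -0.0003] [-4.2 -0.1  1. ] 0.224
0.45 [ 0.0004  0.0001 -0.0002] [-2.   0.6  1.8] 0.224
0.6 [ 0.0007  0.0001 -0.0003] [0.5 2.1 0.1] 0.224
0.75 [ 0.0006  0.0001 -0.0003] [ 2.5  2.2 -0.7] 0.22
0.9 [ 0.      0.0001 -0.0006] [ 4.   1.6 -3.8] 0.225
1.05 [-0.0002 -0.0003 -0.0005] [ 3.5 -0.  -6. ] 0.222
1.2 [-0.0006 -0.0002 -0.0006] [ 1.8 -0.1 -7.3] 0.227
1.35 [-0.0007  0.     -0.0005] [ 0.4  0.8 -8.3] 0.226
1.5 [-0.0008  0.0001 -0.0004] [-1.6 -0.4 -8.1] 0.23
1.65 [-0.0004  0.0001 -0.    ] [-0.9 -0.3 -7.9] 0.219
1.8 [-0.0003 -0.      0.0004] [ 0.7  0.3 -6.6] 0.222
11.35
```

View pics/scene1.png

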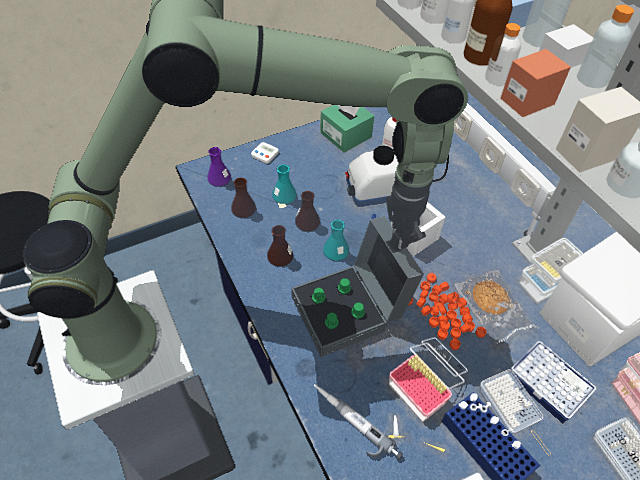

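The lid stands open at about 1.8 rad, and four green stoppers show at scene (319,295), (344,285), (358,311) and (332,321). I'll release and clear the view, then measure the stopper grid and flasks.

```bash
cat >> h.py <<'E'
def circ(f,x,y,z,r): 
    a=np.linspace(0,2*np.pi,24,endpoint=False); return np.array([proj(f,[x+r*np.cos(t),y+r*np.sin(t),z]) for t in a])
S=4
def render(f,x,y,rings,x0,y0,w=70):
    im=np.zeros((w*S,w*S),np.uint8)
    cs=[((circ(f,x,y,z,r)-[x0,y0]+.5)*S).astype(np.int32) for z,r in rings]
    for a,b in zip(cs[:-1],cs[1:]): cv2.fillConvexPoly(im,cv2.convexHull(np.r_[a,b]),255)
    return cv2.resize(im,(w,w),interpolation=cv2.INTER_AREA)/255.
FL=[(0,.034),(.006,.0355),(.03,.029),(.07,.017),(.075,.016),(.108,.016),(.112,.018)]
ST=[(.044-.042,.0165),(.006,.0165),(.006,.012),(.030,.012)]  # rel. to foam top
from scipy.optimize import minimize
def fit(views,x,y,rings,w=70):
    "views: list of (frame, bool mask); silhouette fit of an upright body"
    def cost(p):
        c=0
        for f,m in views:
            o=proj(f,[x,y,.05]).astype(int)-w//2; r=render(f,p[0]/1e3,p[1]/1e3,rings,*o,w)
            c+=np.abs(r-m[o[1]:o[1]+w,o[0]:o[0]+w]).sum()
        return c
    r=minimize(cost,[x*1e3,y*1e3],method='Nelder-Mead',options=dict(initial_simplex=[[x*1e3,y*1e3],[x*1e3+8,y*1e3],[x*1e3,y*1e3+8]],xatol=.2,fatol=.2))
    return r.x/1e3,r.fun
def flasks(fs,guess):
    out=[]; sil={c:silhouettes(c,'flask1') for c in fs}
    for g in guess:
        v=[]
        for c,f in fs.items():
            p=proj(f,[*g,.045]); best=[d for d in sil[c] if d['mask'][int(p[1])-2:int(p[1])+3,int(p[0])-2:int(p[0])+3].any() and np.ptp(np.median(f['img'][d['mask']],0))<35]
            if best: v.append((c,f,best[0]['mask']))
        r=[(c,fit([(f,m)],*g,FL)) for c,f,m in v]; j=fit([(f,m) for c,f,m in v],*g,FL) if v else None
        out.append((j,r))
    return out
E
cat > d.py <<'E'
from h import *
let_go(); p=get_state()['position']; move_l([p[0],p[1],.33],.2); set_joints([1.105, 0.326, -0.193, 1.052, 0, 1.437])
fs={c:save(c,c+'2.png') for c in('top','scene')}
for j,r in flasks(fs,[(.435,.249),(.59,.130),(.465,.046)]):
    print('flask',j and (j[0].round(4),round(j[1])),[(c,a.round(4),round(b)) for c,(a,b) in r])
for c,f in fs.items():
    for n,z in(('stopper1',.016),('stopper1_flange',.044),('lid_hinge',.046),('case_foam',.042)):
        print(c,n,[(at_z(f,d['centre'],z).round(4)[:2].tolist(),round(d['score'],2)) for d in tip_of(c,n) if d['score']>.3])
    im=f['img'].astype(int); g=((im[:,:,1]-np.maximum(im[:,:,0],im[:,:,2]))>35).astype(np.uint8)
    n,l,st,ce=cv2.connectedComponentsWithStats(g)
    for i in range(1,n):
        if st[i,4]>25:
            w=at_z(f,ce[i],.058); 
            if w[1]<0: print(c,'green',ce[i].round(1),st[i,4],w.round(4)[:2])
E
python3 d.py
```

```text
flask (array([0.4418, 0.2494]), 121) [('top', array([0.4399, 0.2479]), 26), ('scene', array([0.4433, 0.2515]), 53)]
flask (array([0.5853, 0.124 ]), 138) [('top', array([0.5828, 0.1213]), 34), ('scene', array([0.587 , 0.1281]), 35)]
flask (array([0.4658, 0.0473]), 128) [('top', array([0.4642, 0.0463]), 26), ('scene', array([0.4679, 0.0517]), 46)]
top stopper1 [([0.5479, -0.223], 0.69), ([0.4809, -0.2132], 0.58), ([0.5558, -0.1436], 0.58), ([0.4912, -0.1376], 0.53)]
top stopper1_flange [([0.4918, -0.1287], 0.6)]
top lid_hinge [([0.6084, -0.1777], 0.63)]
top case_foam [([0.5171, -0.18], 0.97)]
top green [371.9 238. ] 69 [ 0.5557 -0.1408]
top green [400.  240.1] 80 [ 0.5506 -0.2168]
top green [370.8 263.3] 73 [ 0.4859 -0.1372]
top green [398.9 265.5] 86 [ 0.481  -0.2129]
scene stopper1 [([0.5568, -0.1343], 0.69), ([0.5107, -0.1729], 0.64), ([0.4863, -0.1355], 0.61), ([0.4872, -0.218], 0.57), ([0.5557, -0.2075], 0.47)]
scene stopper1_flange [([0.4878, -0.1392], 0.67)]
scene lid_hinge [([0.6207, -0.1701], 0.8)]
scene case_foam [([0.5242, -0.1812], 0.57), ([0.5474, -0.1447], 0.38)]
scene green [344.3 282.1] 56 [ 0.5636 -0.1309]
scene green [317.1 293.6] 90 [ 0.4878 -0.1314]
scene green [357.3 309.2] 99 [ 0.5542 -0.2133]
scene green [330.9 319.2] 107 [ 0.4848 -0.2098]
```

```bash
cat >> h.py <<'E'
C=np.array([.5205,-.177]); YAW=-.058
def spos(i):
    l=np.array([[-.035,.038],[-.035,-.038],[.035,.038],[.035,-.038]])[i-1]; c,s=np.cos(YAW),np.sin(YAW)
    return C+np.array([[c,-s],[s,c]])@l
def pull(i,ztcp=.050,n=19,a=.35,dz=.0015,dur=.6):
    p=spos(i); rot,ang=best([*p,.2],YAW+np.pi/2)
    movep([*p,.2],rot); hit=move_l([*p,ztcp],.1,until_force=8); print('down',hit,np.round(get_state()['position'],4),F())
    if hit: return None
    grab(60); sleep(.2); f0=F(); print('gap',round(get_state()['finger_gap'],3),f0)
    fz=[];sg=1;z=ztcp
    move_l([*p,z+.0004],.0004/.35,rot=down(ang+a))
    for k in range(n):
        sg=-sg; z+=dz; move_l([*p,z],dz/dur,rot=down(ang+sg*a)); fz.append(F()[2])
    print('fz',fz)
    move_l([*p,z+.008],.03,rot=down(ang)); print(F()); move_l([*p,.2],.15)
    print('gap',round(get_state()['finger_gap'],3),get_state()['clock']); return ang
E
cat > e.py <<'E'
from h import *
pull(1)
save('scene','scene3.png')
E
python3 e.py
```

```text
down False [ 0.4882 -0.1372  0.0505] [-0.7 -1.6 -0.4]
gap 0.253 [-0.1  1.3  5.2]
fz [np.float64(-3.0), np.float64(-1.6), np.float64(-1.4), np.float64(-1.6), np.float64(-2.1), np.float64(0.4), np.float64(-0.7), np.float64(-2.2), np.float64(-1.9), np.float64(0.2), np.float64(5.6), np.float64(1.0), np.float64(-2.6), np.float64(-0.4), np.float64(2.9), np.float64(0.3), np.float64(-0.4), np.float64(0.3), np.float64(-1.0)]
[ 0.5 -0.3 -0.3]
gap 0.256 39.4333
```

View pics/scene3.png

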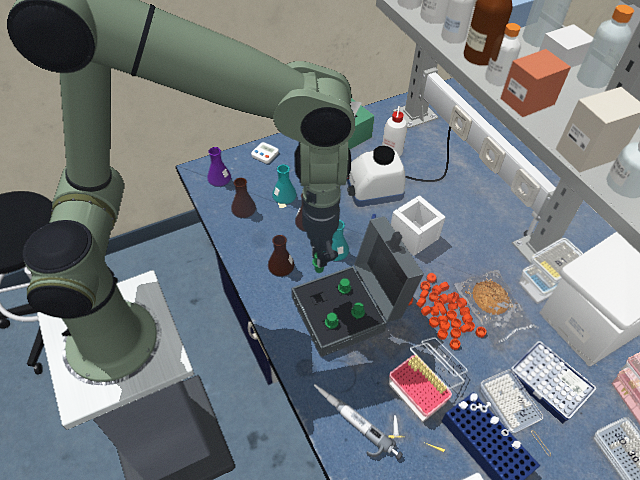

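Stopper1 is out and held at scene (318,264). The case is still flat and three stoppers remain. Next I move over flask C and compare the held stopper with the mouth in the same picture.

```bash
cat >> h.py <<'E'
SH=[(0,.0105),(.028,.0115),(.028,.0165),(.032,.0165)]
def green(f):
    im=f['img'].astype(int); return (im[:,:,1]-np.maximum(im[:,:,0],im[:,:,2]))>25
def held(f,foot):
    "fit held stopper xy (plug+flange silhouette) in the scene picture; foot = kinematic foot position"
    w=60;m=green(f); x,y,z=foot; rings=[(z+a,r) for a,r in SH]; o=proj(f,[x,y,z+.02]).astype(int)-w//2
    mm=m[o[1]:o[1]+w,o[0]:o[0]+w].astype(float)
    def cost(p):
        r=render(f,p[0]/1e3,p[1]/1e3,rings,*o,w)
        g=render(f,p[0]/1e3,p[1]/1e3,[(z+.032,.012),(z+.056,.012)],*o,w)  # grip zone: don't care
        return (np.abs(r-mm)*(1-np.clip(g-r,0,1))).sum()
    r=minimize(cost,[x*1e3,y*1e3],method='Nelder-Mead',options=dict(initial_simplex=[[x*1e3,y*1e3],[x*1e3+6,y*1e3],[x*1e3,y*1e3+6]],xatol=.1,fatol=.1))
    return r.x/1e3,r.fun,mm.sum()
E
cat > g.py <<'E'
from h import *
g=np.array([.4665,.047]); rot,ang=best([*g,.25],YAW+np.pi/2)
movep([*g,.22],rot); sleep(.3)
fs={c:grab_frame(c) for c in('scene','top')}; f=fs['scene']; p=np.array(get_state()['position'])
print(p,'held',held(f,p-[0,0,.034]))
for j,r in flasks({'scene':f},[(.467,.050)]): print(r)
for n,z in(('flask1_mouth',.112),('stopper1_flange',p[2]-.006),('stopper1',p[2]-.034)):
    print(n,[(np.round(d['centre'],1).tolist(),round(d['score'],2),at_z(f,d['centre'],z)[:2].round(4).tolist()) for d in tip_of('scene',n)][:4])
o=proj(f,[*g,.15]).astype(int)
a=cv2.resize(f['img'][o[1]-50:o[1]+50,o[0]-50:o[0]+50],None,fx=6,fy=6,interpolation=cv2.INTER_CUBIC)[:,:,::-1].copy()
def dr(P,r,col): cv2.polylines(a,[((circ(f,P[0],P[1],P[2],r)-o+50.5)*6).astype(np.int32)],True,col,1)
h=held(f,p-[0,0,.034])[0]; dr([*h,p[2]-.006],.0165,(255,0,255)); dr([*h,p[2]-.034],.0105,(255,0,255)); dr([.4679,.0517,.112],.018,(255,255,0))
cv2.imwrite('pics/crop4.png',a)
E
python3 g.py
```

```text
[0.46664433 0.04631042 0.21986628] held (array([0.46045683, 0.06984167]), np.float64(153.48399846212996), np.float64(22.0))
[('scene', (array([0.45684546, 0.02162622]), np.float64(40.6156862745098)))]
flask1_mouth [([277.2, 238.2], 0.73, [0.4555, 0.0289])]
stopper1_flange [([335.9, 312.8], 0.73, [0.4541, -0.2786]), ([278.4, 205.7], 0.48, [0.4692, 0.0424])]
stopper1 [([329.9, 328.6], 0.74, [0.4341, -0.2923]), ([354.6, 315.8], 0.71, [0.495, -0.2883]), ([343.3, 292.5], 0.66, [0.5013, -0.2265]), ([276.1, 212.2], 0.63, [0.4648, 0.0489])]
```

View pics/crop4.png

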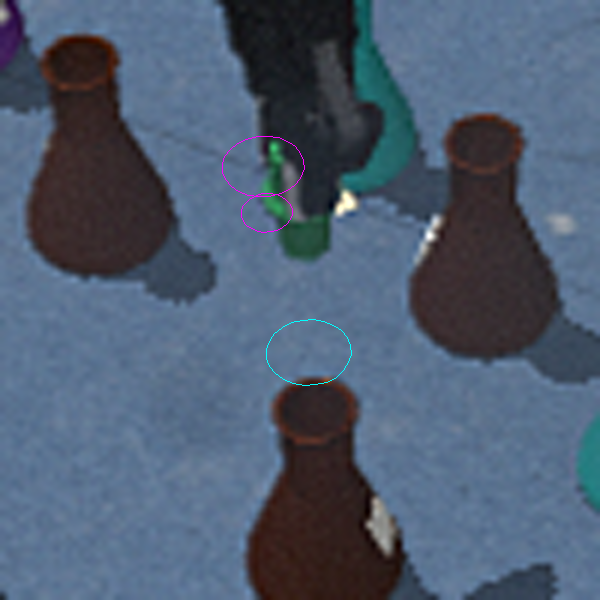

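The picture shows flask C has been knocked aside: its mouth is now at crop (315,410), about (0.457,0.022) in the scene-camera frame. The fingers also hide the stopper. I'll turn the hand so the jaws lie across the view, and measure again over the new place.

```bash
cat > g2.py <<'E'
from h import *
import sys
def green(f):
    im=f['img'].astype(int); return ((im[:,:,1]-np.maximum(im[:,:,0],im[:,:,2]))>15)&(im[:,:,1]>1.35*im[:,:,2])
import h; h.green=green
g=np.array([.457,.020]); rot,ang=best([*g,.22],-.38); print(ang)
movep([*g,.205],rot); sleep(.3)
f=grab_frame('scene'); p=np.array(get_state()['position'])
hh=held(f,p-[0,0,.034]); print(p,get_state()['q'][5],'held',hh); h_=hh[0]
(j,r),=flasks({'scene':f},[(.457,.0216)]); print(r); m=r[0][1][0]
o=proj(f,[*g,.15]).astype(int)
a=cv2.resize(f['img'][o[1]-50:o[1]+50,o[0]-50:o[0]+50],None,fx=6,fy=6,interpolation=cv2.INTER_CUBIC)[:,:,::-1].copy()
def dr(P,r,col): cv2.polylines(a,[((circ(f,P[0],P[1],P[2],r)-o+50.5)*6).astype(np.int32)],True,col,1)
dr([*h_,p[2]-.006],.0165,(255,0,255)); dr([*h_,p[2]-.034],.0105,(255,0,255)); dr([*m,.112],.018,(255,255,0)); dr([*m,0],.0355,(255,255,0))
print('move',m-h_)
cv2.imwrite('pics/crop5.png',a)
E
python3 g2.py
```

```text
2.7615926535897932
[0.45703508 0.02003445 0.20502371] -1.3085777726187096 held (array([0.45989012, 0.02712915]), np.float64(143.2238677431757), np.float64(61.0))
[('scene', (array([0.45715172, 0.02234849]), np.float64(46.788235294117655)))]
move [-0.0027384  -0.00478066]
```

View pics/crop5.png

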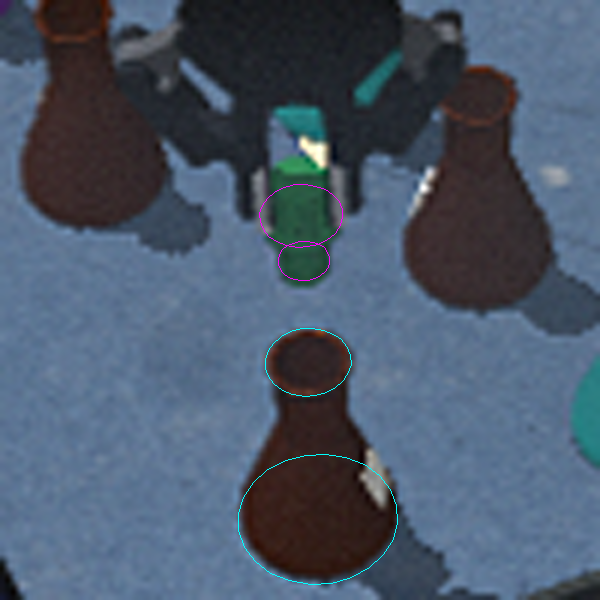

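The hand, stopper (crop (303,230)) and mouth (crop (308,362)) are all clear now. The mouth fit sits right on the rim. The green mask misses the shaded plug, so I'll tune it and refit.

```bash
cat > g3.py <<'E'
from h import *
import h
f=grab_frame('scene'); p=np.array(get_state()['position'])
o=proj(f,p-[0,0,.02]).astype(int); im=f['img'].astype(int)
for y in range(o[1]-8,o[1]+14,2): print(y,[tuple(im[y,x].tolist()) for x in range(o[0]-9,o[0]+10,3)])
for k in(1.1,1.2,1.3):
    h.green=lambda f:(f['img'][:,:,1]>k*f['img'][:,:,2].astype(float))&(f['img'][:,:,1]>1.3*f['img'][:,:,0].astype(float))
    print(k,h.green(f)[o[1]-20:o[1]+20,o[0]-20:o[0]+20].sum(),held(f,p-[0,0,.034]))
E
python3 g3.py
```

```text
213 [(27, 35, 43), (83, 83, 94), (37, 81, 61), (46, 94, 72), (41, 80, 61), (112, 115, 126), (27, 32, 40)]
215 [(26, 31, 39), (78, 82, 88), (40, 79, 60), (38, 79, 61), (38, 82, 59), (107, 112, 118), (55, 68, 83)]
217 [(94, 120, 154), (94, 97, 104), (35, 78, 62), (37, 74, 62), (39, 87, 66), (105, 106, 111), (97, 121, 149)]
219 [(90, 113, 140), (49, 92, 87), (40, 87, 64), (39, 78, 62), (43, 89, 66), (67, 94, 108), (89, 112, 144)]
221 [(94, 120, 145), (108, 125, 158), (38, 84, 60), (44, 93, 68), (34, 74, 58), (100, 121, 154), (91, 115, 142)]
223 [(94, 118, 147), (98, 119, 152), (33, 72, 55), (39, 80, 63), (39, 76, 59), (91, 113, 143), (93, 119, 146)]
225 [(91, 115, 142), (95, 117, 147), (38, 75, 63), (42, 80, 63), (28, 67, 50), (94, 118, 149), (84, 110, 139)]
227 [(92, 116, 143), (95, 119, 145), (88, 117, 138), (43, 80, 70), (90, 113, 143), (87, 110, 139), (83, 106, 138)]
229 [(89, 110, 140), (91, 115, 144), (104, 127, 149), (97, 120, 149), (100, 124, 151), (94, 121, 148), (86, 113, 143)]
231 [(93, 117, 146), (92, 115, 143), (96, 119, 150), (89, 114, 142), (90, 116, 147), (93, 117, 148), (90, 115, 145)]
233 [(96, 118, 146), (90, 114, 147), (83, 110, 141), (99, 126, 156), (97, 124, 154), (91, 118, 146), (94, 117, 147)]
1.1 185 (array([0.45938574, 0.02462283]), np.float64(39.66648212226067), np.float64(185.0))
1.2 168 (array([0.45933493, 0.02602818]), np.float64(49.51472510572856), np.float64(168.0))
1.3 103 (array([0.45972991, 0.02688764]), np.float64(103.19581699346405), np.float64(103.0))
```

```bash
cat >> h.py <<'E'
def green(f): 
    i=f['img'].astype(float); return (i[:,:,1]>1.1*i[:,:,2])&(i[:,:,1]>1.3*i[:,:,0])
def insert(t):
    p=get_state()['position']; move_l([*t,p[2]],.05); move_l([*t,.155],.1); sleep(.2)
    hit=move_l([*t,.116],.03,until_force=5); z=get_state()['position'][2]; print('insert hit',hit,'z',round(z,4),F())
    return z
E
cat > i.py <<'E'
from h import *
z=insert([.4548,.0177])
if z<.122:
    let_go(); p=get_state()['position']; move_l([p[0],p[1],.22],.12)
save('scene','scene6.png'); print(get_state()['clock'])
E
python3 i.py
```

```text
insert hit True z 0.1184 [0.9 0.8 3. ]
46.4
```

Stopper 1 went in to the expected seat height. On to stopper2, with a look at the flasks while I'm there.

```bash
cat > k.py <<'E'
from h import *
pull(2)
f=grab_frame('scene'); cv2.imwrite('pics/crop7.png',cv2.resize(f['img'][140:360,190:400],None,fx=2.6,fy=2.6,interpolation=2)[:,:,::-1])
for j,r in flasks({'scene':f},[(.4433,.2515),(.587,.128),(.457,.0223)]): print(r)
E
python3 k.py
```

```text
down False [ 0.4838 -0.2132  0.0506] [ 0.2 -0.1 -0.7]
gap 0.258 [-0.3  1.2  5.2]
fz [np.float64(-3.9), np.float64(-1.8), np.float64(-0.9), np.float64(-1.4), np.float64(-1.9), np.float64(-2.3), np.float64(-1.2), np.float64(-3.9), np.float64(0.3), np.float64(1.3), np.float64(5.6), np.float64(0.4), np.float64(-2.7), np.float64(1.9), np.float64(3.0), np.float64(0.8), np.float64(-0.4), np.float64(-1.2), np.float64(-1.2)]
[ 0.7 -0.   0.3]
gap 0.254 67.8333
[('scene', (array([0.44422651, 0.254255  ]), np.float64(78.56862745098039)))]
[('scene', (array([0.5870752 , 0.12977277]), np.float64(88.84313725490196)))]
[('scene', (array([0.45816357, 0.02209468]), np.float64(151.84705882352938)))]
```

View pics/crop7.png

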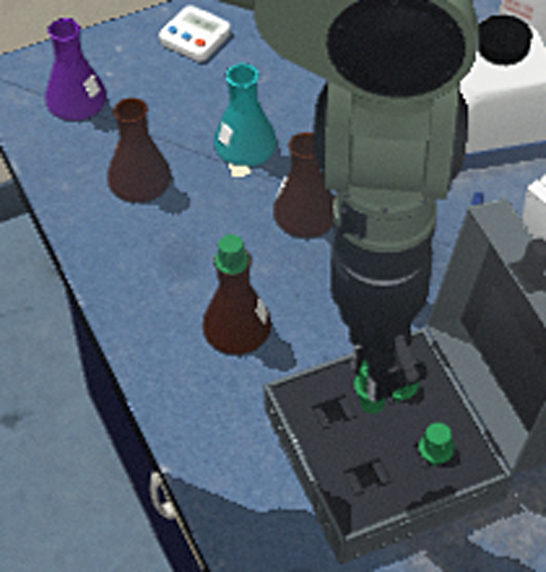

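Stopper1 sits flange-on-rim in flask C (crop (231,255)) and stopper2 is in hand. Flasks A and B have not moved. Now A.

```bash
cat >> h.py <<'E'
def place(g,name,jaw=-.38):
    g=np.array(g); sc=np.array([.0024,.0046])
    rot,ang=best([*g,.22],jaw); movep([*g,.22],rot); move_l([*g,.205],.05); sleep(.3)
    f=grab_frame('scene'); p=np.array(get_state()['position']); hh=held(f,p-[0,0,.034]); h_=hh[0]
    (j,r),=flasks({'scene':f},[g+sc]); m=r[0][1][0]; t=p[:2]+m-h_
    print('p',p.round(4),'held-kin',(h_-p[:2]).round(4),hh[1:],'mouth',m.round(4),r[0][1][1],'target',t.round(4),'alt',(m-sc).round(4))
    o=proj(f,[*g,.15]).astype(int)
    a=cv2.resize(f['img'][o[1]-50:o[1]+50,o[0]-50:o[0]+50],None,fx=6,fy=6,interpolation=cv2.INTER_CUBIC)[:,:,::-1].copy()
    for P,r_,c in(([*h_,p[2]-.006],.0165,(255,0,255)),([*h_,p[2]-.034],.0105,(255,0,255)),([*m,.112],.018,(255,255,0)),([*m,0],.0355,(255,255,0))):
        cv2.polylines(a,[((circ(f,*P,r_)-o+50.5)*6).astype(np.int32)],True,c,1)
    cv2.imwrite('pics/'+name,a); return t,m-sc
E
cat > l.py <<'E'
from h import *
t,alt=place([.4409,.2469],'crop8.png')
E
python3 l.py
```

```text
p [0.441  0.247  0.2052] held-kin [0.0024 0.006 ] (np.float64(38.667251057285654), np.float64(174.0)) mouth [0.444  0.2533] 44.90196078431373 target [0.4417 0.2472] alt [0.4416 0.2487]
```

View pics/crop8.png

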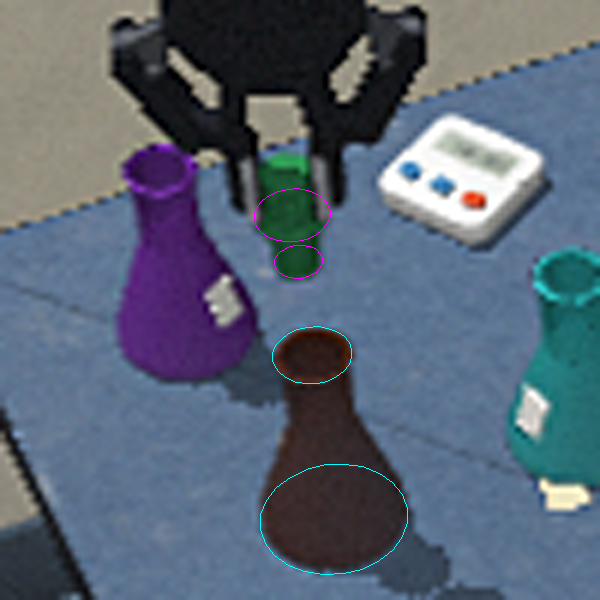

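The overlay fits both the plug and the rim (crop (312,355)). Inserting, then on to the third stopper.

```bash
cat > m.py <<'E'
from h import *
z=insert([.4417,.2473])
if z<.122:
    let_go(); p=get_state()['position']; move_l([p[0],p[1],.22],.12)
    pull(3); print(get_state()['clock'])
    t,alt=place([.5842,.1225],'crop9.png')
E
python3 m.py
```

```text
insert hit True z 0.1184 [-0.5  0.9  3.1]
down False [ 0.5582 -0.1413  0.0506] [ 0.3  0.  -0.1]
gap 0.254 [-0.5  3.4  5.3]
fz [np.float64(-1.9), np.float64(-1.8), np.float64(-0.5), np.float64(-1.0), np.float64(-2.4), np.float64(-0.6), np.float64(-2.6), np.float64(-1.5), np.float64(-4.1), np.float64(-1.2), np.float64(5.5), np.float64(0.6), np.float64(-3.4), np.float64(0.8), np.float64(2.8), np.float64(-0.4), np.float64(-1.0), np.float64(-0.8), np.float64(-1.3)]
[ 0.4 -0.6  0. ]
gap 0.262 96.3417
96.3417
p [0.5843 0.1226 0.2053] held-kin [0.0024 0.0054] (np.float64(33.60473663975394), np.float64(179.0)) mouth [0.5869 0.1281] 36.66666666666667 target [0.5845 0.1227] alt [0.5845 0.1235]
```

View pics/crop9.png

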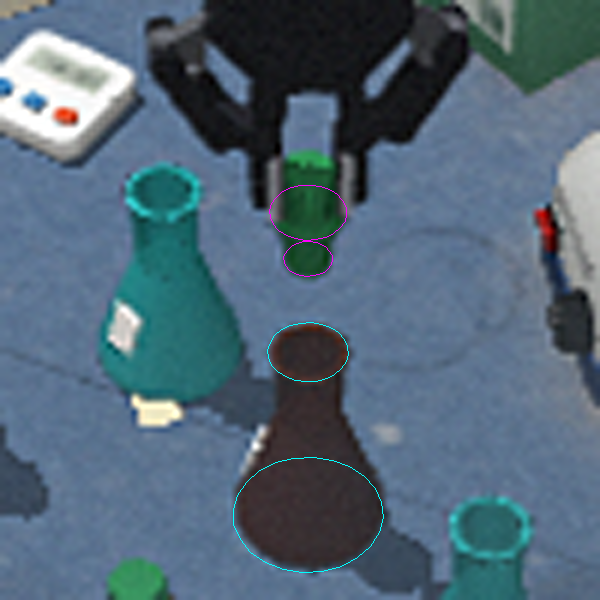

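The fits coincide with the plug and the rim at crop (308,352). I'll insert, clear the view and check everything.

```bash
cat > n.py <<'E'
from h import *
z=insert([.5845,.1228])
if z<.122:
    let_go(); p=get_state()['position']; move_l([p[0],p[1],.25],.15); set_joints([1.105, 0.326, -0.193, 1.052, 0, 1.437])
fs={c:grab_frame(c) for c in('scene','top')}
for c,f in fs.items():
    for n,z in (('lid_tongue',.24),('case_foam',.042),('lid_hinge',.046)):
        print(c,n,[(at_z(f,d['centre'],z).round(4)[:2].tolist(),round(d['score'],2)) for d in tip_of(c,n)][:2])
f=fs['scene'];cv2.imwrite('pics/crop10.png',cv2.resize(f['img'][140:360,190:420],None,fx=3,fy=2.6,interpolation=2)[:,:,::-1])
print(get_state()['clock'])
E
python3 n.py
```

```text
insert hit True z 0.1184 [0.9 1.5 4.1]
scene lid_tongue [([0.6553, -0.1767], 0.57), ([0.3861, 0.0525], 0.53)]
scene case_foam [([0.5192, -0.1765], 0.62)]
scene lid_hinge [([0.6248, -0.1777], 0.95), ([0.7544, -0.065], 0.29)]
top lid_tongue [([0.6487, -0.1859], 0.75)]
top case_foam [([0.516, -0.1817], 0.95), ([0.603, 0.1225], 0.62)]
top lid_hinge [([0.6073, -0.1785], 0.65), ([0.5175, -0.1801], 0.16)]
104.6833
```

View pics/crop10.png

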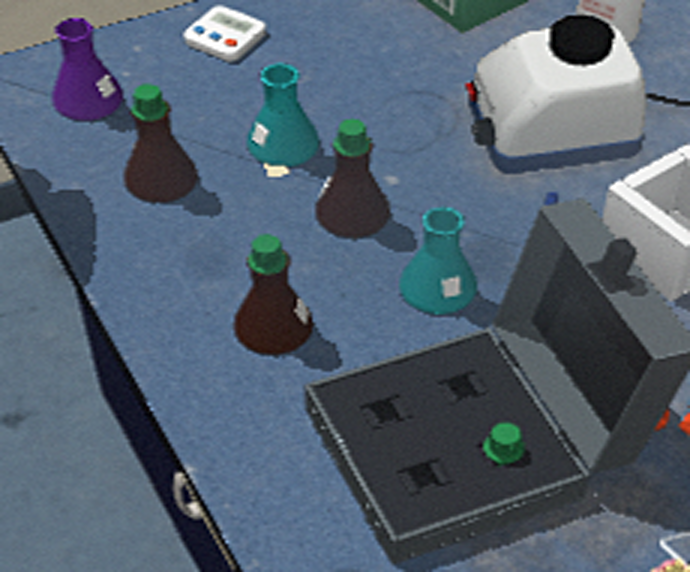

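All three amber flasks are stoppered flange-on-rim at crop (148,100), (351,137) and (267,253). The spare stays in the foam at (505,443). Now I'll shut the lid, then press on its top to confirm.

```bash
cat > o.py <<'E'
from h import *
yaw=-.05; hinge=np.array([.409+.2*np.cos(yaw),-.171+.2*np.sin(yaw),.046])
p=tongue(hinge,yaw,1.8)+G; rot,_=best([.45,-.17,.2],yaw+np.pi/2)
movep([p[0],p[1],.33],rot); print('down',move_l(p,.1,until_force=8),F())
grab(40); sleep(.2); print('gap',get_state()['finger_gap'],F())
for th in list(np.arange(1.65,.1,-.15))+[.06]:
    move_l(tongue(hinge,yaw,th)+G,.12); print(round(th,2),F(),round(get_state()['finger_gap'],3))
t=tongue(hinge,yaw,0)+G
print('shut',move_l(t-[0,0,.012],.03,until_force=8),get_state()['position'],F())
let_go(); p=get_state()['position']; move_l([p[0],p[1],.2],.15)
grab(20); q=np.array([.450,-.1732]); move_l([*q,.13],.15); sleep(.2)
print('press',move_l([*q,.078],.02,until_force=8),get_state()['position'],F())
move_l([*q,.2],.15); set_joints([1.105, 0.326, -0.193, 1.052, 0, 1.437])
f=grab_frame('scene'); cv2.imwrite('pics/crop11.png',cv2.resize(f['img'][140:360,190:420],None,fx=3,fy=2.6,interpolation=2)[:,:,::-1]); print(get_state()['clock'])
E
python3 o.py
```

```text
down False [ 0.3 -0.3  0.5]
gap 0.22293020266127034 [-0.1  0.1  0.9]
1.65 [0.1 0.3 0.7] 0.23
1.5 [-0.2 -0.3  1.8] 0.227
1.35 [0.6 1.2 3.6] 0.222
1.2 [-2.   2.   4.2] 0.224
1.05 [-2.2  1.3  3.7] 0.227
0.9 [-1.   0.8 -0.5] 0.224
0.75 [ 0.7  2.3 -3. ] 0.225
0.6 [ 3.   1.7 -4.6] 0.222
0.45 [ 2.8  1.5 -2.6] 0.22
0.3 [ 2.7  1.2 -2.5] 0.221
0.15 [ 3.2  0.4 -1.6] 0.222
0.06 [ 1.9  1.1 -2.1] 0.226
shut True [ 0.41184147 -0.1714523   0.04654388] [-1.   0.1  6.4]
press True [ 0.45000579 -0.17320502  0.08797168] [-1.3 -0.1  7.2]
123.8333
```

View pics/crop11.png

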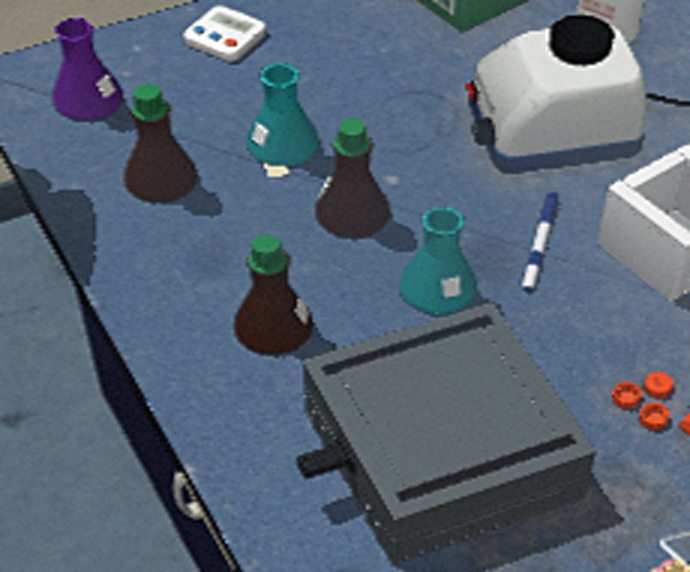

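The lid is shut: the press met it at z = 0.0880 m against 88 mm nominal. The stoppered flasks stand unchanged, and the timer and marker are in place.

```bash
python3 -c "from cell import *; sign_off()"
```

```text
the job is handed in; nothing more can be done
```

The job is handed in, after about 124 s of robot time. I opened the lid to about 1.8 rad and twisted stoppers 1, 2 and 3 out of the foam, with pull forces under 6 N. I seated them in the three amber flasks, leaving stopper 4 in the foam, and shut the lid.

**Last checks:**
- **Stoppers:** each insertion stopped at tool height 0.1184 m, where about 0.118 m was expected. The last picture shows all three flasks upright and stoppered.
- **Lid:** pressing on the lid top met it at 88.0 mm, its shut height.
- **Bystanders:** the timer and marker look unmoved. I did not check the pipette in the last pictures, but the arm never worked near it.

**Disagreements:**
- **Flask knocked aside:** one flask had moved about 3 cm when I came to it, so I measured it again before inserting.
- **Cameras:** the two cameras disagreed by 4 to 6 mm. I set each insertion by comparing the held stopper with the mouth in the same picture.

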